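# Grease the swing-arm pivot

### The arm

A 7-joint arm with a two-finger parallel gripper is mounted at the origin on the work surface. World frame = base frame: x ahead of the robot, y to its left, z up, the work surface at z = 0. Lengths are in m, angles in rad, forces in N, time in s.
With the tool pointing down it reaches from about 0.4 to 0.85 m from the base axis. Payload 10.4 kg.
Tool frame: the origin (TCP) lies midway between the tips of the shut fingers; the grasp point (between the pads) lies 19 mm behind it; z points along the fingers, y is the direction in which the jaws open and shut (so a half turn about z gives the same grasp; the last joint's range is limited). The gripper opens to 85 mm and grips with 20 to 120 N. Pads are 22 mm wide; open, the fingers measure 114 mm over their backs; the gripper's body (76 mm by 85 mm) begins 54 mm behind the grasp point. The pads swing forward as they close: fully open they stand 13 mm farther back than shut.
Start: joints at [-1.159, 0.332, -0.065, 1.46, 0.022, 1.35, -0.088], TCP at [0.263, 0.567, 0.231] pointing down, gripper open.
Joint ranges: [-2.6, 2.6], [-0.5, 2.12], [-1.47, 1.34], [0.16, 2.42], [-1.27, 4.41], [0.06, 2.06], [-2.6, 2.6]. Speed limits (rad/s): [2.22, 2.22, 2.79, 2.79, 3.14, 3.14, 3.14].

### API

Orientations are given as a unit quaternion [x, y, z, w].
In Python, from workcell import get_obs, camera, calibration, hand_in gives the robot as it stands.
- The arm moves only by the shell command python3 -m handwheel 'ROWS' [FORCE]. ROWS is JSON, a list of rows, each an object with "jaw": the finger opening in mm, from 0 to 85.4; "delta_pos": the shift along the tool's x, y, z scaled (see below), a list of three; "turn": the turn about the tool's z scaled (see below). In form: [{"jaw": jaw, "delta_pos": [tx, ty, tz], "turn": turn}, ...]. A call has 1 to 10 rows; each row is the pose to reach, as a shift and turn from the pose commanded when the call began, along the tool's axes at that moment, turning the shorter way round; what a row does not reach only later rows make up. The controller multiplies each number of a shift by 1 m and each number of a turn by pi rad. A row lasts 1/12 s, in which the tool goes at most 41.7 mm and 7.16 degrees, less where a joint would pass 70% of its speed; a pose out of reach is approached as far as the arm can. A call with a number of a shift or a turn outside -1 to 1 is refused whole. A call with a gripper value outside its range is refused whole. The fingers move at their own pace and stop on an object; FORCE is the grip in N (left out, the last holds). Time passes only in rows, so rows that repeat a pose let the fingers close. It gives the time, the measured TCP pose, the force and the opening at its end, in the units of the state.
- get_obs(): the state, without advancing time (a new reading comes with each control period).
- camera(name): name is "side" or "top"; returns the picture (480x640x3 uint8, red, green, blue); there is no depth.
- calibration(name): a dict with "mtx" (3x3 intrinsics, pixels), "rvec" (rotation vector, rad) and "tvec" (3), from world to camera coordinates, as OpenCV has them. Camera axes: x right, y down, z forward; pixel columns grow to the right and rows downward; lengths in m; the calibration is good to about 2 mm. A picture is of the moment at which its call begins. calibration takes no time and is no camera call.
- hand_in(): hands the job in, once; it reports no verdict.
The state is a dict: "clock": time; "joint_pos": joint angles; "joint_velocities": joint speeds; "tau": joint torques, N m; "position": TCP position; "ee_rot": TCP orientation; "ft_force": force on the tool from outside, world axes, zero at the start; "torque": the same for the moment, N m; "grip_width": opening from 0.0 (shut) to 1.0 (fully open).
Only numpy, scipy, OpenCV 4.12 (cv2) and the standard library are available. Lean on these libraries where they do the work, as an engineer would, in place of code of your own. Each camera call takes 0.05 s, during which the arm holds its last target.

### The job

Take the small push-type grease gun out of its wooden holder and press its nose squarely onto the tilted grease nipple of the swing-arm pivot block until it snaps home. Then keep pushing along the nipple until the gun's spring-loaded nose is pushed fully into the gun, and finish like that: still gripping the gun and holding it pressed against its spring. Leave the tin, spanner, bearing and carton where they are.

Things in the scene. Friction and masses are not known exactly. Their poses are not given: they have to be found in the camera images.
- gun: Loose push-type grease gun, 0.25 kg, 118 mm long, upright, nose down, in the holder. z: its axis, from nose to grip; origin: on the axis at the mouth of the nose when fully out. Along z: steel nose 0 to 44 mm; round aluminium collar 44 mm across, 44 to 62 mm; grip 62 to 112 mm; steel button to 118 mm. The collar's underside rests on the holder's top.
- grip (a point): Middle of the gun's black square grip, 87 mm up the gun's axis. The grip is 24 x 24 mm (faces square to the gun's x and y) and 50 mm long, 25 mm either way of this point. Below it the collar's flat shoulder (10 mm wide all round) can take the push of the fingertips.
- mouth (a point): Centre of the mouth of the nose (moves with the nose). The nose is 23 mm across outside, its bell mouth 31 mm. The bore is 17 mm wide, 20 mm deep, its mouth flared to about 25 mm.
- nose (a joint): How far the nose is pushed into the gun, in m: 0 fully out, 0.010 at its hard stop. Spring: it starts to move at about 4 N and takes about 10 N at the stop.
- seat (a point): Floor of the bore inside the nose, on the gun's axis, 20 mm inside the mouth (moves with the nose); it rests on the nipple's tip once snapped home. Four sprung jaws, 12.5 mm from the floor, ride over the nipple's head and snap behind it (at about 6 to 10 N, by when the nose is some 7 mm in; it then jumps out again).
- nipple: Steel grease nipple on the sloping face of the pivot block. Origin: centre of its flat tip, about 100 mm above the bench. z: its axis, pointing out of the block, 30 degrees from vertical, leaning roughly to the robot. Head 14 mm across (6 at the tip, widest 7 to 9 mm below it), neck 9 mm, hexagon foot 20 mm across, 26 to 33 mm below the tip.
- pivot: The swing-arm pivot block, fixed to the bench: foot plate 130 x 100 x 10 mm, sloping cast block to about 85 mm high, cross tube 96 mm long. Origin: centre of its underside. The nipple leans towards its -x; its tip is 26 mm to -x of the origin and 100 mm up.
- holder: Fixed wooden holder block 80 x 80 x 50 mm with a 36 mm hole through its middle in which the gun stands. Origin: centre of its underside.
- tin: Bystander: round grey tin, 72 mm across, 70 mm high. Origin: centre of its underside.
- spanner: Bystander: steel spanner, 170 mm long, lying flat along its x axis.
- bearing: Bystander: steel bearing ring, 52 mm across, 15 mm high. Origin: centre of its underside.
- carton: Bystander: small carton 70 x 100 x 50 mm. Origin: centre of its underside.
There are look-alikes about, which are no part of the job. What is shaped like the gun but turquoise or yellow is not meant.

How it is judged:
By the outcome, as a careful person would: the job done as asked, in the order asked, and still so for the second after the job is handed in, while the arm keeps its last pose, push and grip.
It also fails if it takes over 40 s, if anything falls off the work surface, if the arm or the gripper's body presses on something with over 40 N, if the wrist force passes 120 N, or if a joint passes its speed limit or range.

## Working session

There is one attempt and no reset: what is moved stays moved. The work goes in short steps, Python scripts to look and compute and a shell command to move; the robot and the scene stay as the last step left them, time stands still between calls to the robot, and variables do not carry over. Pictures are saved under pics/ and viewed, and the job is handed in when it is done.

```bash
mkdir -p pics; ls; python3 - <<'E'
from workcell import *
import cv2
print(get_obs())
for n in("side","top"):
    c=calibration(n);print(n,c)
    cv2.imwrite(f"pics/{n}0.png",camera(n)[:,:,::-1])
E
```

```text
pics
{'clock': 0.0, 'joint_pos': array([-1.15861185,  0.3328596 , -0.06468318,  1.46094048,  0.02154952,
        1.34989562, -0.08850547]), 'joint_velocities': array([-0.00035287, -0.00079284, -0.00065193,  0.00029741,  0.00014629,
        0.00040959,  0.0005826 ]), 'tau': array([-8.94226559e-04, -6.25421619e+01,  4.86067508e-02, -3.91611207e+01,
        1.62138767e-02,  9.56249511e-03, -1.39843090e-05]), 'position': array([0.26310012, 0.5665111 , 0.23052394]), 'ee_rot': array([ 2.15689533e-01,  9.76461739e-01, -6.90897469e-04, -1.41345478e-04]), 'ft_force': array([-0.70308587,  0.10016654, -0.03740982]), 'torque': array([0.05123737, 0.00333821, 0.02243232]), 'grip_width': 0.999102796909238}
side {'mtx': array([[442.36518632,   0.        , 315.11586088],
       [  0.        , 442.36518632, 226.17228941],
       [  0.        ,   0.        ,   1.        ]]), 'rvec': array([ 2.02204598, -0.55486435,  0.30207787]), 'tvec': array([-0.50022045,  0.24805068,  0.63918446])}
top {'mtx': array([[468.7001966 ,   0.        , 319.97371102],
       [  0.        , 468.7001966 , 240.87615483],
       [  0.        ,   0.        ,   1.        ]]), 'rvec': array([ 2.15432504, -2.10464614,  0.12129589]), 'tvec': array([0.00246337, 0.56159658, 0.91424699])}
```

View pics/side0.png

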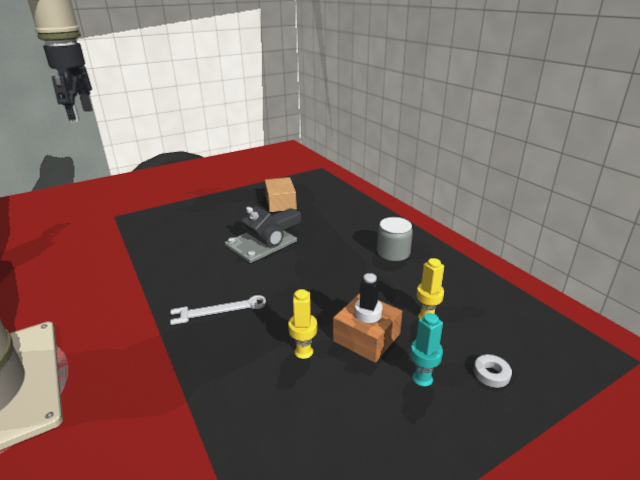

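View pics/top0.png

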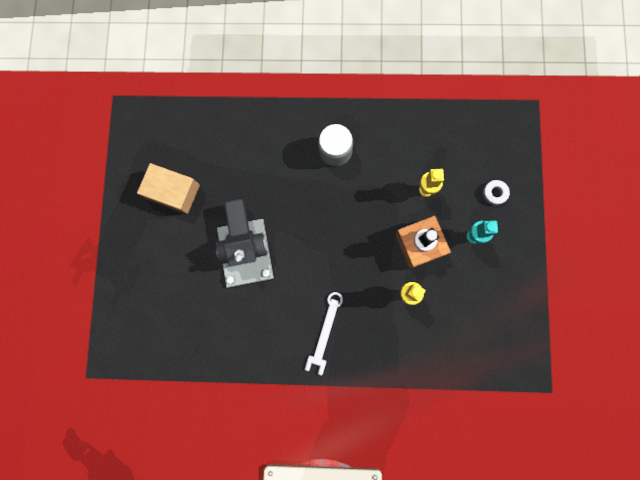

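```bash
cat > h.py <<'E'
import cv2, numpy as np
from workcell import *
def cam(n):
    c=calibration(n);R=cv2.Rodrigues(np.array(c['rvec'],float))[0];t=np.array(c['tvec']).ravel();return np.array(c['mtx']),R,t
def ray(n,uv):
    K,R,t=cam(n);d=R.T@np.linalg.inv(K)@np.array([uv[0],uv[1],1.]);return -R.T@t,d/np.linalg.norm(d)
def onz(n,uv,z):
    o,d=ray(n,uv);return o+d*(z-o[2])/d[2]
def proj(n,p):
    K,R,t=cam(n);q=K@(R@np.array(p,float)+t);return q[:2]/q[2]
def tri(a,b):  # side px, top px
    o1,d1=ray('side',a);o2,d2=ray('top',b)
    s=np.linalg.lstsq(np.c_[d1,-d2],o2-o1,rcond=None)[0]
    p,q=o1+s[0]*d1,o2+s[1]*d2;return (p+q)/2,np.linalg.norm(p-q)
def crop(img,name,x,y,w,h,s):
    cv2.imwrite(name,cv2.resize(img[y:y+h,x:x+w],None,fx=s,fy=s,interpolation=cv2.INTER_CUBIC))
E
python3 - <<'E'
from h import *
s=cv2.imread('pics/side0.png');t=cv2.imread('pics/top0.png')
for n in('side','top'): print(n,ray(n,(320,240)))
crop(t,'pics/tg.png',385,205,80,70,8)
crop(t,'pics/tp.png',205,190,80,105,5)
crop(s,'pics/sp.png',215,170,100,100,6)
crop(s,'pics/sg.png',320,260,100,105,5)
E
```

```text
side (array([ 0.22144804, -0.63236212,  0.52094657]), array([ 0.43182134,  0.73914706, -0.51690613]))
top (array([ 0.4218436 , -0.0177354 ,  0.98639636]), array([ 0.14785539,  0.03482269, -0.98839575]))
```

View pics/tg.png

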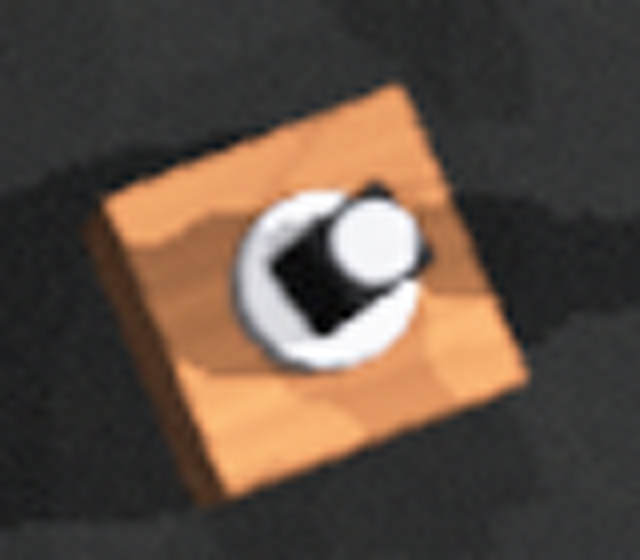

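View pics/tp.png

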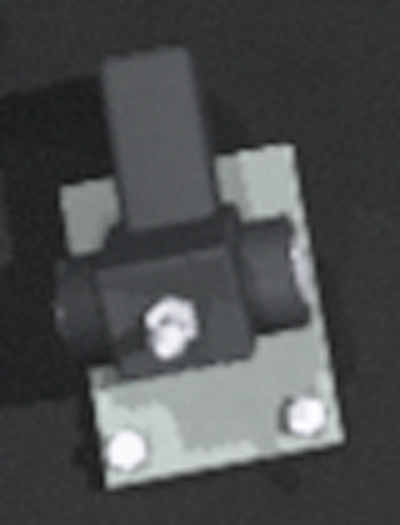

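View pics/sp.png

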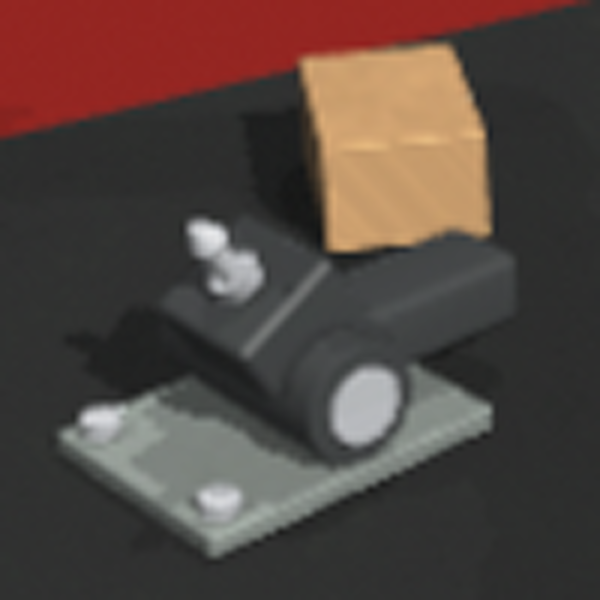

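View pics/sg.png

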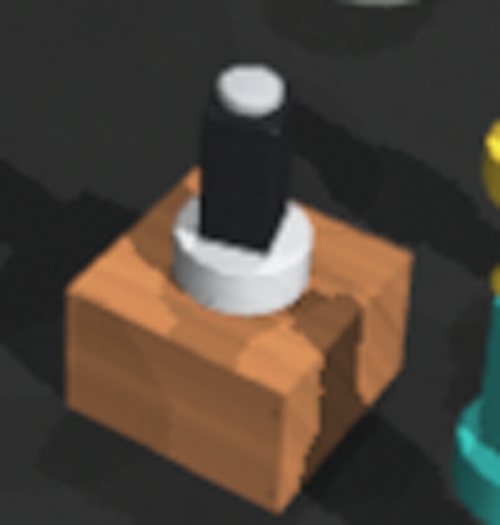

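```bash
python3 - <<'E'
from h import *
T=lambda p,o,s:((p[0]+.5)/s-.5+o[0],(p[1]+.5)/s-.5+o[1])
g=lambda x,y:T((x,y),(385,205),8); p=lambda x,y:T((x,y),(205,190),5)
sp=lambda x,y:T((x,y),(215,170),6); sg=lambda x,y:T((x,y),(320,260),5)
np.set_printoptions(precision=4,suppress=True)
print('button',onz('top',g(376,242),.124), onz('side',sg(252,88),.124),tri(sg(252,88),g(376,242)))
print('collar',onz('top',g(330,278),.068))
c=[onz('top',g(*q),.05) for q in((103,200),(400,83),(528,380),(230,497))];print('holder',np.mean(c,0))
a=onz('top',g(268,265),.068);b=onz('top',g(325,337),.068);print('gripedge',a,b,np.degrees(np.arctan2(*(b-a)[1::-1])),np.linalg.norm(b-a))
for i in range(4):
    d=c[(i+1)%4]-c[i];print(np.degrees(np.arctan2(d[1],d[0])),np.linalg.norm(d))
c=[onz('top',p(*q),.01) for q in((107,488),(343,438),(295,145),(62,187))];print('plate',np.array(c),np.mean(c,0))
for i in range(4):
    d=c[(i+1)%4]-c[i];print(np.degrees(np.arctan2(d[1],d[0])),np.linalg.norm(d))
c=[onz('side',sp(*q),.01) for q in((62,432),(212,550),(492,408))]
for i in range(2):
    d=c[(i+1)%4]-c[i];print('side',np.degrees(np.arctan2(d[1],d[0])),np.linalg.norm(d))
print('side mid',(c[0]+c[2])/2)
print('tip',onz('top',p(165,345),.1),onz('side',sp(203,228),.1),tri(sp(203,228),p(165,345)))
E
```

```text
button [ 0.5649 -0.1936  0.124 ] [ 0.5619 -0.1983  0.124 ] (array([ 0.5653, -0.1943,  0.1203]), np.float64(0.00042620308188570123))
collar [ 0.565  -0.1937  0.068 ]
holder [ 0.5649 -0.1934  0.05  ]
gripedge [ 0.5679 -0.1786  0.068 ] [ 0.5503 -0.1924  0.068 ] -141.87224709850443 0.022382621685046566
-67.11054943838629 0.08101772239867057
-157.56707930345738 0.08108909232019797
112.70367648041015 0.08022125119598363
22.996338744446142 0.08082655240947531
plate [[0.4641 0.2106 0.01  ]
 [0.4873 0.1125 0.01  ]
 [0.6115 0.138  0.01  ]
 [0.5913 0.237  0.01  ]] [0.5385 0.1745 0.01  ]
-76.70172732603453 0.10082824719585484
11.62608434522853 0.12680154631142787
101.51377170051076 0.1009771238749866
-168.2894233799991 0.12994189942494885
side -80.58849814373394 0.10411821676363063
side 14.799449431410496 0.13208161303686164
side mid [0.5363 0.1696 0.01  ]
tip [0.5152 0.1702 0.1   ] [0.512  0.1629 0.1   ] (array([0.5154, 0.1713, 0.0955]), np.float64(0.0005465342466459405))
```

```bash
cat >> h.py <<'E'
from scipy.spatial.transform import Rotation as Ro
np.set_printoptions(precision=4,suppress=True)
def st():
    o=get_obs();R=Ro.from_quat(o['ee_rot']).as_matrix()
    print('t',round(o['clock'],2),'pos',o['position'],'jaw',round(np.degrees(np.arctan2(R[1,1],R[0,1])),2),'tilt',R[:,2],'F',o['ft_force'],'M',o['torque'],'w',round(o['grip_width'],4),'q7',o['joint_pos'][6])
    return o,R
def go(p,yaw=None):
    o,R=st();d=R.T@(np.array(p)-o['position']);print('delta_pos',d)
    if yaw is not None:
        a=np.degrees(np.arctan2(R[1,1],R[0,1]));print('turn',((a-yaw+180)%360-180)/180)
E
python3 -c "
from h import *
go([.565,-.1936,.231],38)"
python3 -m handwheel '[{"jaw":85,"delta_pos":[-0.297,-0.281,0],"turn":0.15},{"jaw":85,"delta_pos":[-0.297,-0.281,0],"turn":0.15},{"jaw":85,"delta_pos":[-0.297,-0.281,0],"turn":0.15},{"jaw":85,"delta_pos":[-0.297,-0.281,0],"turn":0.15},{"jaw":85,"delta_pos":[-0.297,-0.281,0],"turn":0.15},{"jaw":85,"delta_pos":[-0.297,-0.281,0],"turn":0.15},{"jaw":85,"delta_pos":[-0.297,-0.281,0],"turn":0.15},{"jaw":85,"delta_pos":[-0.297,-0.281,0],"turn":0.15},{"jaw":85,"delta_pos":[-0.297,-0.281,0],"turn":0.15},{"jaw":85,"delta_pos":[-0.297,-0.281,0],"turn":0.15}]' 20
python3 -c "
from h import *
go([.565,-.1936,.231],38)"
```

```text
t 0.1 pos [0.2631 0.5665 0.2306] jaw 65.09 tilt [-0.0005 -0.0012 -1.    ] F [-0.3167 -0.9974 -0.3688] M [-0.0273  0.0039  0.0357] w 0.9961 q7 -0.08848770073917586
delta_pos [-0.5939 -0.5623  0.0004]
turn 0.1505003396059989
clock: 0.93
position: [0.4148, 0.1837, 0.2312]
ee_rot: [0.438, 0.899, 0.0, -0.0]
ft_force: [2.3, 0.0, 0.2]
grip_width: 0.997
t 0.93 pos [0.4148 0.1837 0.2312] jaw 37.99 tilt [-0.      0.0001 -1.    ] F [2.2987 0.0176 0.1696] M [ 0.0853 -0.0337  0.0294] w 0.9968 q7 0.13080944721149887
delta_pos [-0.3898 -0.1139  0.0002]
turn -8.260182788827958e-05
```

```bash
python3 -m handwheel '[{"jaw":85,"delta_pos":[-0.39,-0.114,0],"turn":0},{"jaw":85,"delta_pos":[-0.39,-0.114,0],"turn":0},{"jaw":85,"delta_pos":[-0.39,-0.114,0],"turn":0},{"jaw":85,"delta_pos":[-0.39,-0.114,0],"turn":0},{"jaw":85,"delta_pos":[-0.39,-0.114,0],"turn":0},{"jaw":85,"delta_pos":[-0.39,-0.114,0],"turn":0},{"jaw":85,"delta_pos":[-0.39,-0.114,0],"turn":0},{"jaw":85,"delta_pos":[-0.39,-0.114,0],"turn":0},{"jaw":85,"delta_pos":[-0.39,-0.114,0],"turn":0},{"jaw":85,"delta_pos":[-0.39,-0.114,0],"turn":0}]'
python3 -c "
from h import *
go([.565,-.1936,.074],38)
cv2.imwrite('pics/side1.png',camera('side')[:,:,::-1])
"
```

```text
clock: 1.77
position: [0.5653, -0.1937, 0.231]
ee_rot: [0.438, 0.899, -0.001, 0.0]
ft_force: [0.9, 0.1, 0.3]
grip_width: 0.995
t 1.77 pos [ 0.5653 -0.1937  0.231 ] jaw 38.01 tilt [-0.0002 -0.001  -1.    ] F [0.8959 0.0503 0.3393] M [-0.049  -0.0014  0.0093] w 0.9949 q7 1.0751534747590357
delta_pos [ 0.0004 -0.      0.157 ]
turn 7.012600355456773e-05
```

View pics/side1.png

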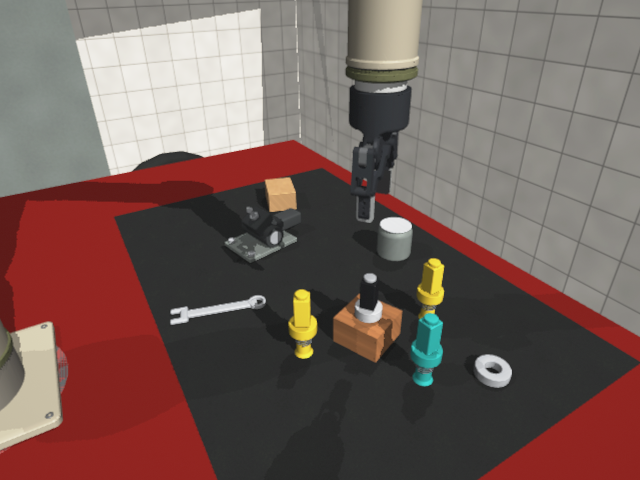

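```bash
python3 -m handwheel '[{"jaw":85,"delta_pos":[0,0,0.04],"turn":0},{"jaw":85,"delta_pos":[0,0,0.08],"turn":0},{"jaw":85,"delta_pos":[0,0,0.11],"turn":0},{"jaw":85,"delta_pos":[0,0,0.135],"turn":0},{"jaw":85,"delta_pos":[0,0,0.15],"turn":0},{"jaw":85,"delta_pos":[0,0,0.157],"turn":0},{"jaw":85,"delta_pos":[0,0,0.157],"turn":0},{"jaw":85,"delta_pos":[0,0,0.157],"turn":0}]'
python3 -c "
from h import *
go([.565,-.1936,.074],38)
cv2.imwrite('pics/side2.png',camera('side')[:,:,::-1])
crop(cv2.imread('pics/side2.png'),'pics/s2.png',300,220,140,120,5)
"
```

```text
clock: 2.48
position: [0.5654, -0.1905, 0.0749]
ee_rot: [0.438, 0.899, 0.0, 0.0]
ft_force: [-0.3, -0.2, 0.9]
grip_width: 0.996
t 2.48 pos [ 0.5654 -0.1905  0.0749] jaw 38.08 tilt [ 0.0003 -0.0001 -1.    ] F [-0.3479 -0.1634  0.9071] M [ 0.0344 -0.0275 -0.0012] w 0.9965 q7 1.1477126671667266
delta_pos [-0.0022 -0.0022  0.0009]
turn 0.000471564517065796
```

View pics/s2.png

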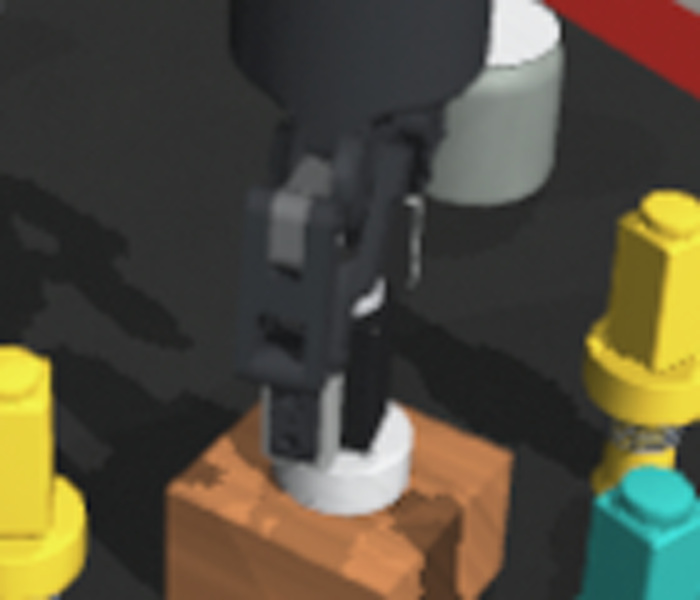

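```bash
python3 -m handwheel '[{"jaw":85,"delta_pos":[-0.002,-0.002,0],"turn":0},{"jaw":85,"delta_pos":[-0.002,-0.002,0],"turn":0}]' 20; python3 -c "
from h import *
go([.565,-.1936,.074],38)"
python3 -m handwheel '[{"jaw":10,"delta_pos":[0,0,0],"turn":0},{"jaw":10,"delta_pos":[0,0,0],"turn":0},{"jaw":10,"delta_pos":[0,0,0],"turn":0},{"jaw":10,"delta_pos":[0,0,0],"turn":0},{"jaw":10,"delta_pos":[0,0,0],"turn":0},{"jaw":10,"delta_pos":[0,0,0],"turn":0},{"jaw":10,"delta_pos":[0,0,0],"turn":0},{"jaw":10,"delta_pos":[0,0,0],"turn":0}]' 20
python3 -c "
from h import *
go([.565,-.1936,.103],0)
cv2.imwrite('pics/side3.png',camera('side')[:,:,::-1])
crop(cv2.imread('pics/side3.png'),'pics/s3.png',300,220,140,120,5)
"
```

```text
clock: 2.7
position: [0.5653, -0.1939, 0.0755]
ee_rot: [0.438, 0.899, 0.0, 0.001]
ft_force: [-0.1, -0.1, -0.1]
grip_width: 0.997
t 2.7 pos [ 0.5653 -0.1939  0.0755] jaw 38.07 tilt [ 0.0019 -0.0004 -1.    ] F [-0.0973 -0.1117 -0.0802] M [ 0.0241  0.0146 -0.0134] w 0.9965 q7 1.1536086895584126
delta_pos [ 0.0004 -0.0001  0.0015]
turn 0.00037504932171543713
clock: 3.37
position: [0.5648, -0.1931, 0.0744]
ee_rot: [0.438, 0.899, 0.0, -0.0]
ft_force: [-1.0, 0.4, 1.7]
grip_width: 0.279
t 3.37 pos [ 0.5648 -0.1931  0.0744] jaw 38.09 tilt [ 0.0001  0.0002 -1.    ] F [-0.9954  0.3656  1.6961] M [0.1174 0.1505 0.0373] w 0.2792 q7 1.1532803555511184
delta_pos [-0.0005 -0.0001 -0.0286]
turn 0.21160769249370207
```

View pics/s3.png

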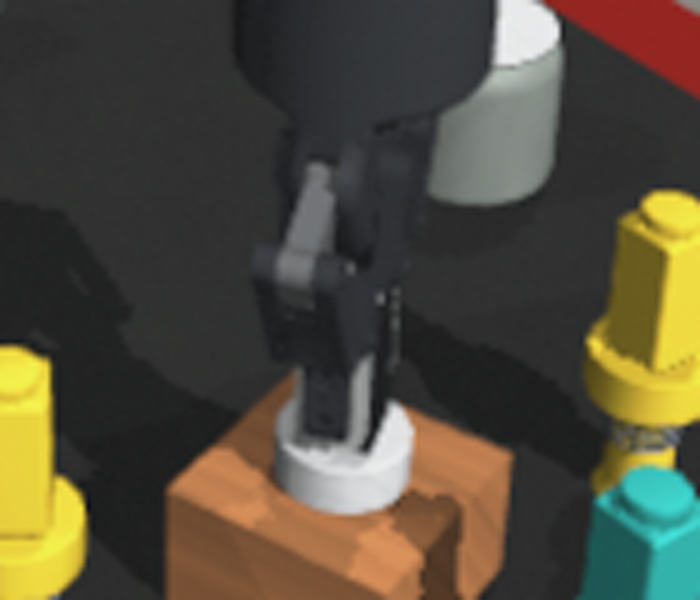

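```bash
python3 -m handwheel '[{"jaw":10,"delta_pos":[0,0,-0.01],"turn":0},{"jaw":10,"delta_pos":[0,0,-0.02],"turn":0.04},{"jaw":10,"delta_pos":[0,0,-0.029],"turn":0.08},{"jaw":10,"delta_pos":[0,0,-0.029],"turn":0.12},{"jaw":10,"delta_pos":[0,0,-0.029],"turn":0.16},{"jaw":10,"delta_pos":[0,0,-0.029],"turn":0.2},{"jaw":10,"delta_pos":[0,0,-0.029],"turn":0.21},{"jaw":10,"delta_pos":[0,0,-0.029],"turn":0.21}]' 20
python3 -c "
from h import *
go([.565,-.1936,.103],0)
cv2.imwrite('pics/side4.png',camera('side')[:,:,::-1])
crop(cv2.imread('pics/side4.png'),'pics/s4.png',300,220,140,120,5)
"
```

```text
clock: 4.08
position: [0.5646, -0.1929, 0.1034]
ee_rot: [0.706, 0.708, -0.0, -0.0]
ft_force: [0.4, -0.2, -2.5]
grip_width: 0.279
t 4.08 pos [ 0.5646 -0.1929  0.1034] jaw 0.2 tilt [-0.0007  0.     -1.    ] F [ 0.3892 -0.1647 -2.5243] M [-0.0076 -0.0047 -0.0106] w 0.2787 q7 0.5335458239682306
delta_pos [-0.0007  0.0004  0.0004]
turn 0.0011289153426501583
```

View pics/s4.png

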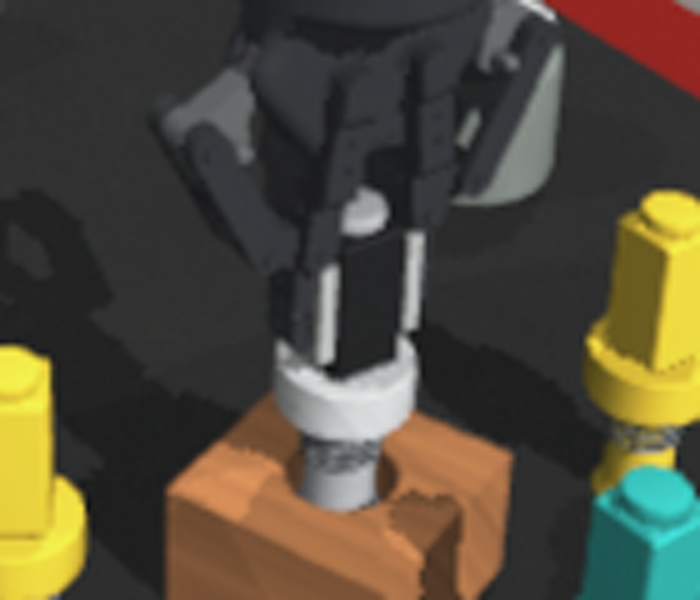

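```bash
python3 -m handwheel '[{"jaw":10,"delta_pos":[0.005,0,0],"turn":0},{"jaw":10,"delta_pos":[0.01,0,0],"turn":0},{"jaw":10,"delta_pos":[0.015,0,0],"turn":0},{"jaw":10,"delta_pos":[0.02,0,0],"turn":0},{"jaw":10,"delta_pos":[0.025,0,0],"turn":0},{"jaw":10,"delta_pos":[0.025,0,0],"turn":0}]' 20
python3 -c "
from h import *
st()
cv2.imwrite('pics/side5.png',camera('side')[:,:,::-1])
crop(cv2.imread('pics/side5.png'),'pics/s5.png',300,220,140,120,5)
"
```

```text
clock: 4.63
position: [0.5648, -0.1667, 0.1032]
ee_rot: [0.705, 0.709, 0.0, -0.0]
ft_force: [0.9, -2.3, -2.1]
grip_width: 0.275
t 4.63 pos [ 0.5648 -0.1667  0.1032] jaw 0.38 tilt [-0.0001  0.0007 -1.    ] F [ 0.9384 -2.2601 -2.0889] M [-0.5541 -0.0744 -0.0105] w 0.275 q7 0.4873079002315674
```

View pics/s5.png

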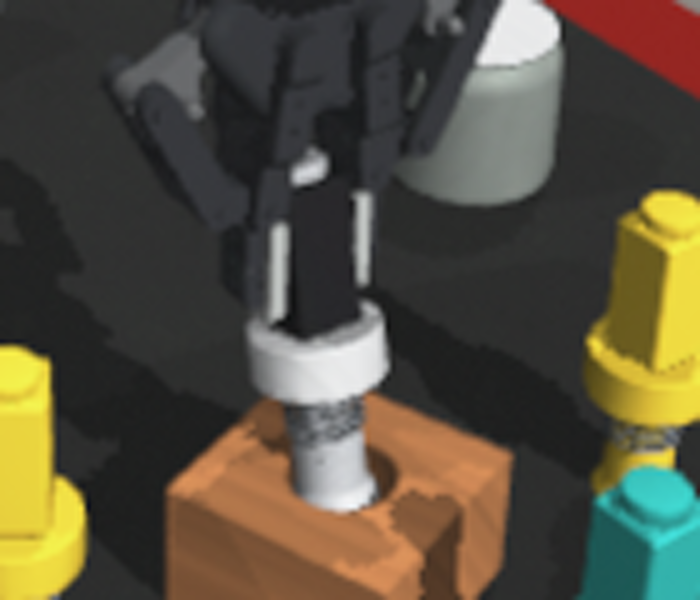

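```bash
python3 -m handwheel '[{"jaw":10,"delta_pos":[0.003,0,0.004],"turn":0},{"jaw":10,"delta_pos":[0.008,0,0.006],"turn":0},{"jaw":10,"delta_pos":[0.013,0,0.006],"turn":0},{"jaw":10,"delta_pos":[0.018,0,0.006],"turn":0},{"jaw":10,"delta_pos":[0.02,0,0.006],"turn":0},{"jaw":10,"delta_pos":[0.02,0,0.006],"turn":0}]' 20
python3 -c "
from h import *
st()
cv2.imwrite('pics/side6.png',camera('side')[:,:,::-1])
crop(cv2.imread('pics/side6.png'),'pics/s6.png',300,220,140,120,5)
cv2.imwrite('pics/top6.png',camera('top')[:,:,::-1])
crop(cv2.imread('pics/top6.png'),'pics/t6.png',345,185,120,100,5)
"
```

```text
clock: 5.18
position: [0.5643, -0.1473, 0.097]
ee_rot: [0.705, 0.709, -0.0, -0.0]
ft_force: [-0.4, -2.5, -3.8]
grip_width: 0.277
t 5.18 pos [ 0.5643 -0.1473  0.097 ] jaw 0.34 tilt [-0.0008  0.0006 -1.    ] F [-0.3903 -2.5463 -3.8228] M [-0.6055  0.0824 -0.0137] w 0.2766 q7 0.4534066043265929
```

View pics/s6.png

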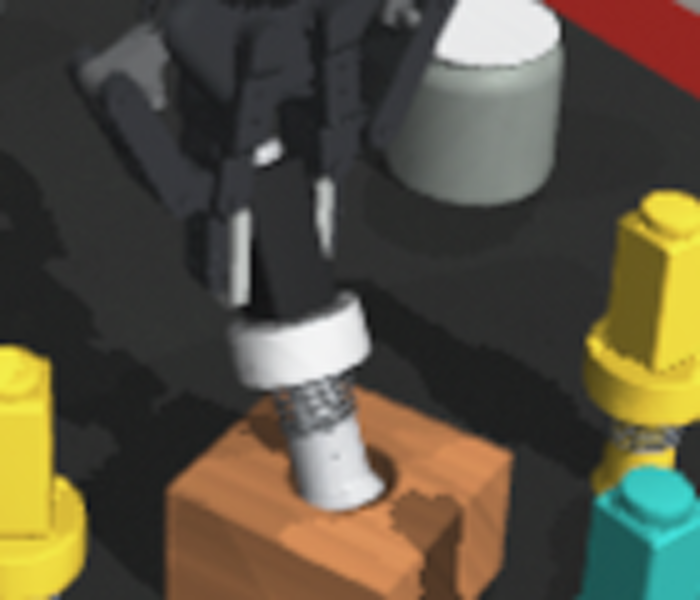

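View pics/t6.png

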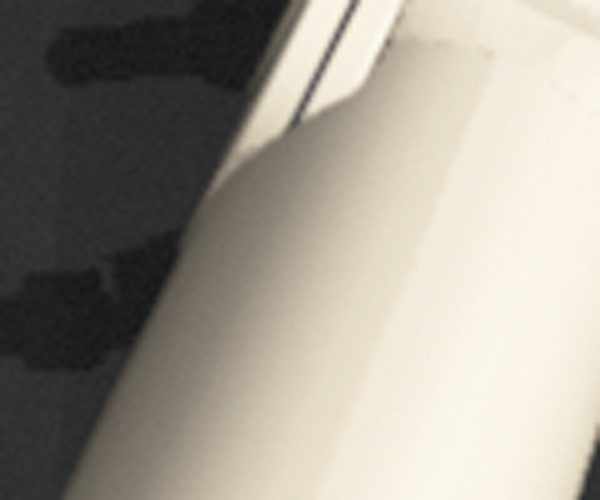

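```bash
python3 -m handwheel '[{"jaw":10,"delta_pos":[0,0,0],"turn":0},{"jaw":10,"delta_pos":[0,0,0],"turn":0},{"jaw":10,"delta_pos":[0.005,0,-0.01],"turn":0},{"jaw":10,"delta_pos":[0.01,0,-0.02],"turn":0},{"jaw":10,"delta_pos":[0.018,0,-0.035],"turn":0},{"jaw":10,"delta_pos":[0.018,0,-0.07],"turn":0},{"jaw":10,"delta_pos":[0.018,0,-0.1],"turn":-0.03},{"jaw":10,"delta_pos":[0.018,0,-0.12],"turn":-0.07},{"jaw":10,"delta_pos":[0.018,0,-0.12],"turn":-0.11},{"jaw":10,"delta_pos":[0.018,0,-0.12],"turn":-0.15}]' 120
python3 -c "
from h import *
go([.45,.10,.217],102)
"
```

```text
clock: 6.12
position: [0.5653, -0.1295, 0.2199]
ee_rot: [0.518, 0.855, 0.001, 0.001]
ft_force: [-0.1, -0.4, -4.4]
grip_width: 0.269
t 6.12 pos [ 0.5653 -0.1295  0.2199] jaw 27.55 tilt [ 0.0035  0.001  -1.    ] F [-0.0914 -0.408  -4.3798] M [ 0.0231 -0.0027  0.0283] w 0.2686 q7 0.7914905329968547
delta_pos [0.2568 0.0039 0.0027]
turn -0.413585087328148
```

```bash
python3 -m handwheel '[{"jaw":10,"delta_pos":[0.257,0.004,0],"turn":-0.414},{"jaw":10,"delta_pos":[0.257,0.004,0],"turn":-0.414},{"jaw":10,"delta_pos":[0.257,0.004,0],"turn":-0.414},{"jaw":10,"delta_pos":[0.257,0.004,0],"turn":-0.414},{"jaw":10,"delta_pos":[0.257,0.004,0],"turn":-0.414},{"jaw":10,"delta_pos":[0.257,0.004,0],"turn":-0.414},{"jaw":10,"delta_pos":[0.257,0.004,0],"turn":-0.414},{"jaw":10,"delta_pos":[0.257,0.004,0],"turn":-0.414},{"jaw":10,"delta_pos":[0.257,0.004,0],"turn":-0.414},{"jaw":10,"delta_pos":[0.257,0.004,0],"turn":-0.414}]' 120
python3 -m handwheel '[{"jaw":10,"delta_pos":[0,0,0],"turn":-0.012},{"jaw":10,"delta_pos":[0,0,0],"turn":-0.015},{"jaw":10,"delta_pos":[0,0,0],"turn":-0.015}]'
python3 -c "
from h import *
go([.45,.10,.217],102)
for n in ('side','top'):
    cv2.imwrite('pics/%s7.png'%n,camera(n)[:,:,::-1])
"
```

```text
clock: 6.95
position: [0.4503, 0.1009, 0.2182]
ee_rot: [-0.08, 0.997, 0.0, 0.0]
ft_force: [0.4, -0.2, -3.9]
grip_width: 0.262
clock: 7.2
position: [0.4505, 0.1006, 0.2179]
ee_rot: [-0.1, 0.995, 0.0, 0.0]
ft_force: [0.1, 0.3, -3.9]
grip_width: 0.263
t 7.2 pos [0.4505 0.1006 0.2179] jaw 101.44 tilt [ 0.0004  0.0007 -1.    ] F [ 0.0665  0.2677 -3.9042] M [-0.0916  0.122  -0.0129] w 0.2633 q7 1.434603184174047
delta_pos [ 0.0006 -0.0004  0.0009]
turn -0.0031196019422111477
```

View pics/side7.png

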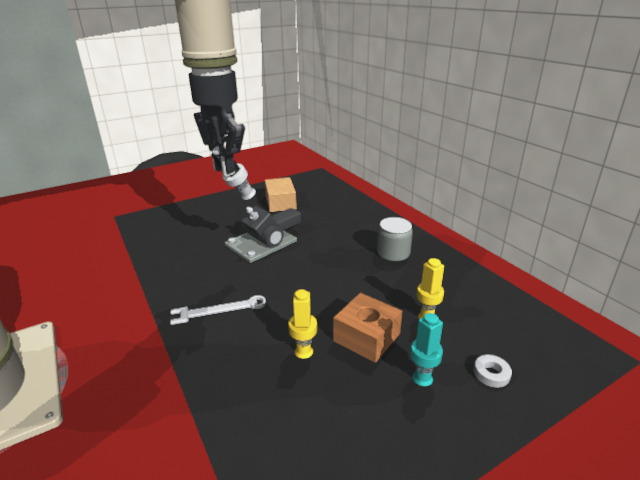

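View pics/top7.png

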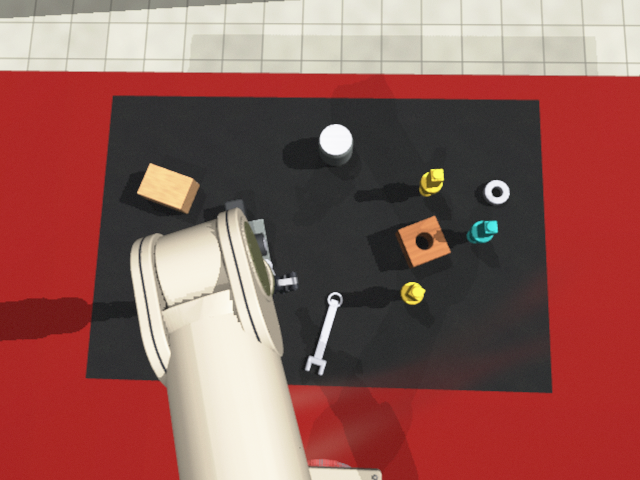

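```bash
python3 -c "
from h import *
crop(cv2.imread('pics/side7.png'),'pics/s7.png',190,130,80,100,6)
# map (position+unit dir) tilt->image angle
P=np.array([.4505,.1006,.218+.022])
for t in (20,25,28,30,32,34,38):
    t=np.radians(t);b=np.radians(191.5);a=np.array([np.sin(t)*np.cos(b),np.sin(t)*np.sin(b),np.cos(t)])
    u=proj('side',P);v=proj('side',P-.087*a);d=v-u;print(np.degrees(t),u,v,np.degrees(np.arctan2(d[1],d[0])))
"
```

```text
20.0 [222.8686 159.4357] [241.3679 195.8427] 63.063839640234484
25.0 [222.8686 159.4357] [244.2897 193.3952] 57.75690616982561
28.0 [222.8686 159.4357] [245.9635 191.817 ] 54.50291165260496
29.999999999999996 [222.8686 159.4357] [247.0442 190.7215] 52.305557575351564
32.0 [222.8686 159.4357] [248.0956 189.5926] 50.08667019029851
34.0 [222.8686 159.4357] [249.1169 188.4315] 47.84719734262214
38.0 [222.8686 159.4357] [251.0655 186.0174] 43.3111233438694
```

View pics/s7.png

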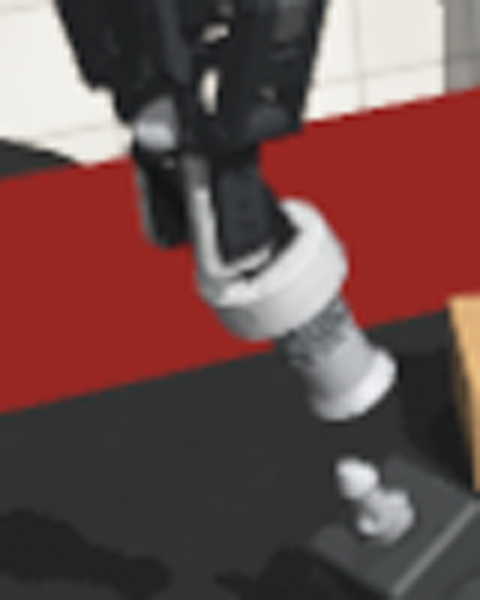

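```bash
cat >> h.py <<'E'
def gunaxis(img,x,y,w,h,out=None,th=110):
    c=cv2.resize(img[y:y+h,x:x+w],None,fx=8,fy=8,interpolation=cv2.INTER_CUBIC)
    hsv=cv2.cvtColor(c,cv2.COLOR_BGR2HSV);m=((hsv[...,2]>th)&(hsv[...,1]<60)).astype(np.uint8)*255
    if out: cv2.imwrite(out,np.hstack([c,cv2.cvtColor(m,cv2.COLOR_GRAY2BGR)]))
    return c,m
E
python3 -c "
from h import *
gunaxis(cv2.imread('pics/side7.png'),215,160,48,60,'pics/m7.png')
"
```

```text
(no output)
```

View pics/m7.png

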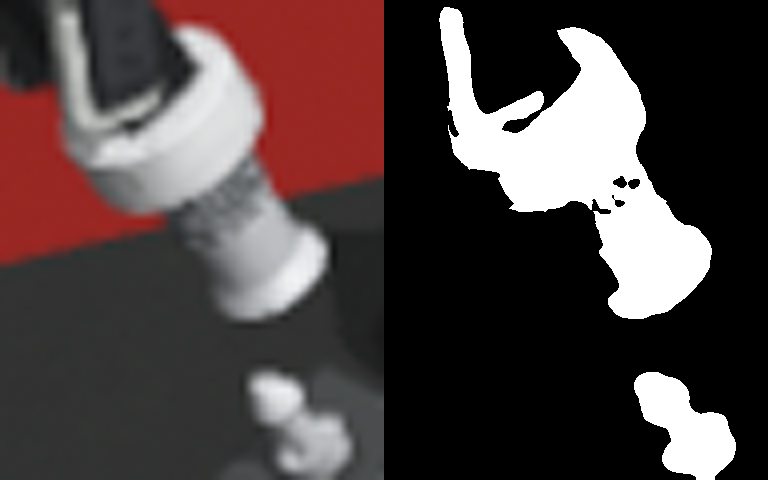

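```bash
python3 -c "
from h import *
N=np.array([.5142,.1697,.1]);seen=np.array([(203.5)/6-.5+215,(228.5)/6-.5+170])
b=np.radians(192);t=np.radians(30)
a=np.array([np.sin(t)*np.cos(b),np.sin(t)*np.sin(b),np.cos(t)])
n=np.array([np.cos(t)*np.cos(b),np.cos(t)*np.sin(b),-np.sin(t)]);j=np.array([np.cos(b-np.pi/2),np.sin(b-np.pi/2),0])
u=proj('side',N);print('pred',u,'seen',seen,'bias',seen-u)
for k,v in(('a',a),('n',n),('j',j)): print(k,v,(proj('side',N+.005*v)-proj('side',N-.005*v))/10,'px/mm')
d=proj('side',N-.029*a)-u;print('nip angle',np.degrees(np.arctan2(d[1],d[0])))
G=np.array([.5653,-.1937,.124]);print('gun btn bias',np.array([(252.5)/5-.5+320,88.5/5-.5+260])-proj('side',G))
"
```

```text
pred [248.1208 206.1015] seen [248.4167 207.5833] bias [0.2959 1.4818]
a [-0.4891 -0.104   0.866 ] [-0.2321 -0.2906] px/mm
n [-0.8471 -0.1801 -0.5   ] [-0.3165  0.3378] px/mm
j [-0.2079  0.9781  0.    ] [-0.2691 -0.1524] px/mm
nip angle 51.38885944426113
gun btn bias [-0.0225  2.1949]
```

```bash
python3 -c "
from h import *
go([.4518,.1564,.1846],102)"
python3 -m handwheel '[{"jaw":10,"delta_pos":[-0.005,0.015,0],"turn":0},{"jaw":10,"delta_pos":[-0.01,0.04,0.005],"turn":0},{"jaw":10,"delta_pos":[-0.0125,0.0545,0.02],"turn":-0.003},{"jaw":10,"delta_pos":[-0.0125,0.0545,0.033],"turn":-0.003},{"jaw":10,"delta_pos":[-0.0125,0.0545,0.033],"turn":-0.003},{"jaw":10,"delta_pos":[-0.0125,0.0545,0.033],"turn":-0.003}]'
python3 -c "
from h import *
go([.4518,.1564,.1846],102)
for n in ('side','top'):
    cv2.imwrite('pics/%s8.png'%n,camera(n)[:,:,::-1])
gunaxis(cv2.imread('pics/side8.png'),210,160,50,60,'pics/m8.png')
"
```

```text
t 7.3 pos [0.4506 0.1004 0.2176] jaw 101.4 tilt [ 0.0002  0.0005 -1.    ] F [ 0.1467  0.1202 -3.9217] M [-0.0667  0.1007  0.0239] w 0.2698 q7 1.4341830191787615
delta_pos [-0.0123  0.0546  0.0331]
turn -0.0033486519944009134
clock: 7.8
position: [0.4517, 0.156, 0.1841]
ee_rot: [-0.104, 0.995, -0.0, -0.001]
ft_force: [0.6, -0.6, -2.4]
grip_width: 0.273
t 7.8 pos [0.4517 0.156  0.1841] jaw 101.98 tilt [-0.0011 -0.001  -1.    ] F [ 0.5895 -0.5902 -2.3977] M [0.0174 0.0114 0.0444] w 0.2728 q7 1.3677546389433874
delta_pos [-0.0001  0.0004 -0.0005]
turn -8.97895799748009e-05
```

View pics/m8.png

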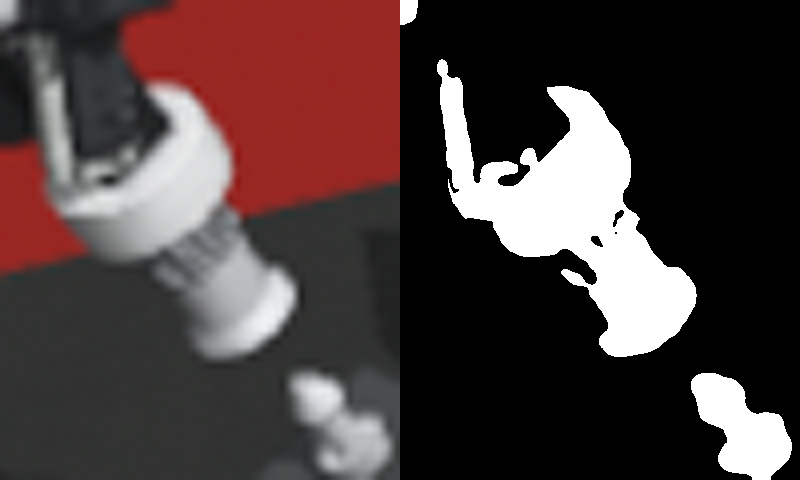

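View pics/top8.png

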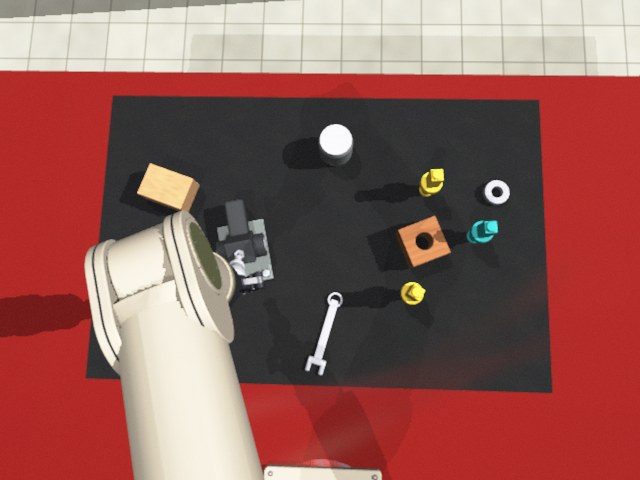

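```bash
python3 -c "
from h import *
crop(cv2.imread('pics/top8.png'),'pics/t8.png',215,230,60,70,8)
N=np.array([.5142,.1697,.1])
b=np.radians(192);t=np.radians(30)
a=np.array([np.sin(t)*np.cos(b),np.sin(t)*np.sin(b),np.cos(t)])
n=np.array([np.cos(t)*np.cos(b),np.cos(t)*np.sin(b),-np.sin(t)]);j=np.array([np.cos(b-np.pi/2),np.sin(b-np.pi/2),0])
print(proj('top',N))
for k,v in(('a',a),('n',n),('j',j)): print(k,v,(proj('top',N+.005*v)-proj('top',N-.005*v))/10*8,'crop px/mm')
"
```

```text
[237.8495 259.1133]
a [-0.4891 -0.104   0.866 ] [-0.4143  1.6522] crop px/mm
n [-0.8471 -0.1801 -0.5   ] [0.9945 3.7677] crop px/mm
j [-0.2079  0.9781  0.    ] [-4.1079  0.7746] crop px/mm
```

View pics/t8.png

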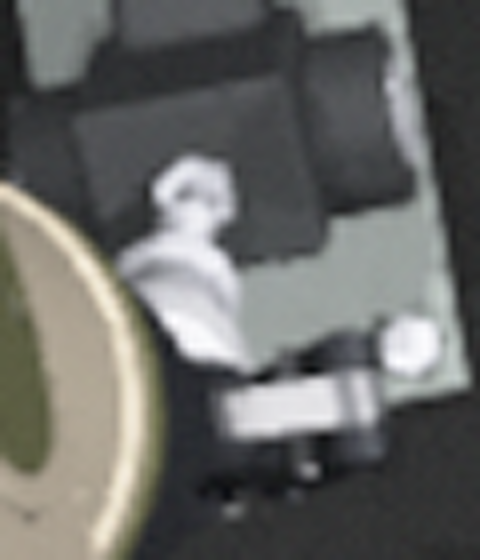

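```bash
python3 -m handwheel '[{"jaw":10,"delta_pos":[-0.004,0.001,0.004],"turn":0},{"jaw":10,"delta_pos":[-0.009,0.001,0.012],"turn":0},{"jaw":10,"delta_pos":[-0.009,0.001,0.012],"turn":0},{"jaw":10,"delta_pos":[-0.009,0.001,0.012],"turn":0}]'
python3 -c "
from h import *
st()
for n in ('side','top'):
    cv2.imwrite('pics/%s9.png'%n,camera(n)[:,:,::-1])
crop(cv2.imread('pics/top9.png'),'pics/t9.png',215,230,60,70,8)
gunaxis(cv2.imread('pics/side9.png'),210,160,50,60,'pics/m9.png')
"
```

```text
clock: 8.23
position: [0.4606, 0.1587, 0.1718]
ee_rot: [-0.105, 0.995, -0.0, -0.0]
ft_force: [-0.3, -0.3, -2.9]
grip_width: 0.264
t 8.23 pos [0.4606 0.1587 0.1718] jaw 102.0 tilt [-0.0008 -0.0008 -1.    ] F [-0.2552 -0.2503 -2.9041] M [-0.0228  0.0586  0.007 ] w 0.2639 q7 1.3859591519297094
```

View pics/m9.png

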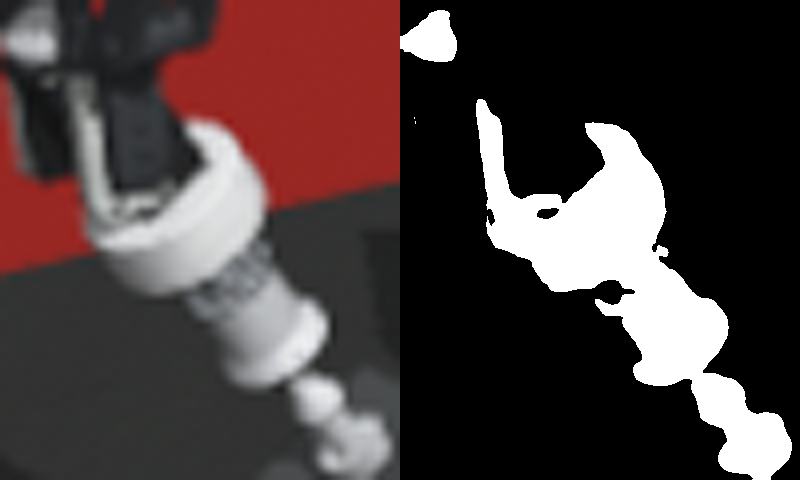

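View pics/t9.png

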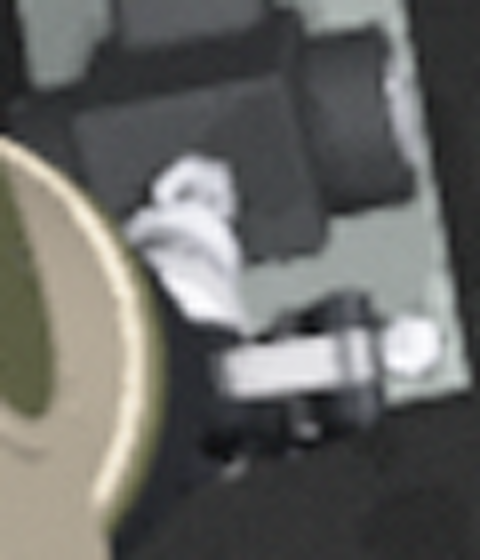

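```bash
python3 -m handwheel '[{"jaw":10,"delta_pos":[-0.003,0,0.005],"turn":0},{"jaw":10,"delta_pos":[-0.006,0,0.01],"turn":0},{"jaw":10,"delta_pos":[-0.0085,0,0.0147],"turn":0},{"jaw":10,"delta_pos":[-0.01,0,0.0173],"turn":0},{"jaw":10,"delta_pos":[-0.01,0,0.0173],"turn":0},{"jaw":10,"delta_pos":[-0.01,0,0.0173],"turn":0}]'
python3 -c "
from h import *
st()
for n in ('side','top'):
    cv2.imwrite('pics/%sa.png'%n,camera(n)[:,:,::-1])
crop(cv2.imread('pics/topa.png'),'pics/ta.png',215,230,60,70,8)
gunaxis(cv2.imread('pics/sidea.png'),210,160,50,60,'pics/ma.png')
"
```

```text
clock: 8.83
position: [0.4703, 0.161, 0.1547]
ee_rot: [-0.105, 0.994, -0.0, -0.0]
ft_force: [0.4, -0.0, -4.3]
grip_width: 0.264
t 8.83 pos [0.4703 0.161  0.1547] jaw 102.03 tilt [-0.0005 -0.0005 -1.    ] F [ 0.4491 -0.0322 -4.2741] M [-0.061   0.1109 -0.0283] w 0.2636 q7 1.4091268807791235
```

View pics/ma.png

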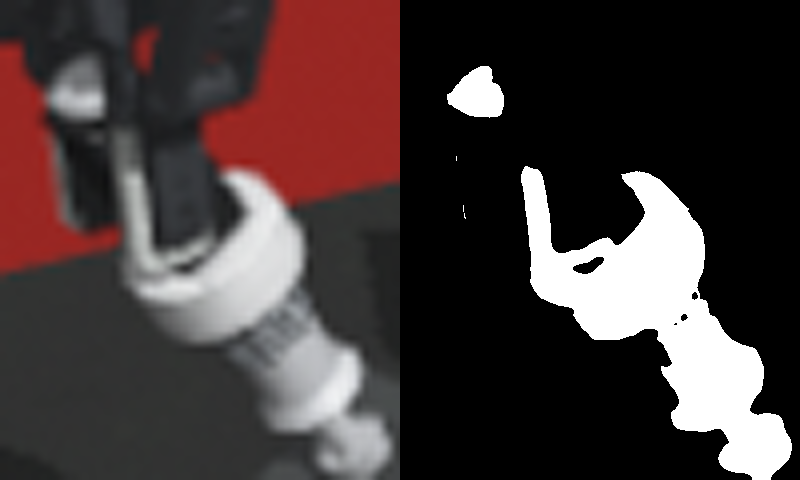

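View pics/ta.png

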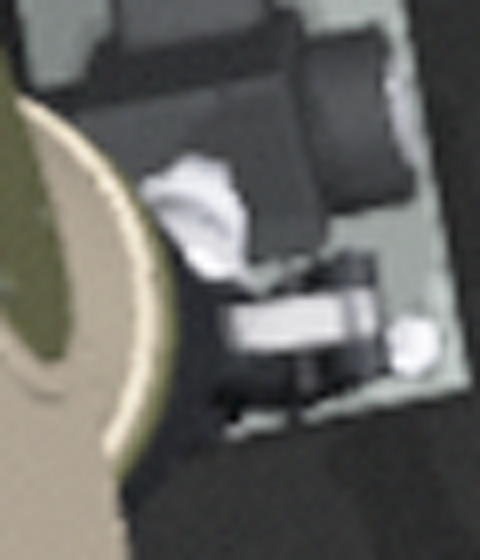

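```bash
python3 -m handwheel '[{"jaw":10,"delta_pos":[-0.001,0,0.0017],"turn":0},{"jaw":10,"delta_pos":[-0.002,0,0.0035],"turn":0},{"jaw":10,"delta_pos":[-0.002,0,0.0035],"turn":0}]'
python3 -m handwheel '[{"jaw":10,"delta_pos":[-0.001,0,0.0017],"turn":0},{"jaw":10,"delta_pos":[-0.002,0,0.0035],"turn":0},{"jaw":10,"delta_pos":[-0.002,0,0.0035],"turn":0}]'
python3 -m handwheel '[{"jaw":10,"delta_pos":[-0.001,0,0.0017],"turn":0},{"jaw":10,"delta_pos":[-0.002,0,0.0035],"turn":0},{"jaw":10,"delta_pos":[-0.002,0,0.0035],"turn":0}]'; python3 -c "
from h import *
st()"
```

```text
clock: 9.18
position: [0.4723, 0.1616, 0.1512]
ee_rot: [-0.105, 0.994, 0.0, -0.0]
ft_force: [-1.0, 0.6, -4.3]
grip_width: 0.267
clock: 9.43
position: [0.4742, 0.1618, 0.1477]
ee_rot: [-0.105, 0.994, -0.0, -0.0]
ft_force: [-2.1, -1.0, -4.7]
grip_width: 0.266
clock: 9.68
position: [0.4762, 0.1623, 0.1443]
ee_rot: [-0.105, 0.994, -0.0, -0.0]
ft_force: [-4.9, -1.2, 1.1]
grip_width: 0.264
t 9.68 pos [0.4762 0.1623 0.1443] jaw 102.03 tilt [-0.0004 -0.0002 -1.    ] F [-4.9168 -1.2132  1.088 ] M [-0.3287  0.995  -0.0456] w 0.2643 q7 1.4234401769668246
```

```bash
python3 -m handwheel '[{"jaw":10,"delta_pos":[-0.001,0,0.0017],"turn":0},{"jaw":10,"delta_pos":[-0.001,0,0.0017],"turn":0}]'
python3 -m handwheel '[{"jaw":10,"delta_pos":[-0.001,0,0.0017],"turn":0},{"jaw":10,"delta_pos":[-0.001,0,0.0017],"turn":0}]'
python3 -m handwheel '[{"jaw":10,"delta_pos":[-0.001,0,0.0017],"turn":0},{"jaw":10,"delta_pos":[-0.001,0,0.0017],"turn":0}]'; python3 -c "
from h import *
st()
cv2.imwrite('pics/sideb.png',camera('side')[:,:,::-1])
gunaxis(cv2.imread('pics/sideb.png'),210,160,50,60,'pics/mb.png')"
```

```text
clock: 9.85
position: [0.4771, 0.1625, 0.1422]
ee_rot: [-0.105, 0.994, -0.0, -0.0]
ft_force: [0.3, -0.3, -9.4]
grip_width: 0.266
clock: 10.02
position: [0.4781, 0.1628, 0.1406]
ee_rot: [-0.105, 0.994, -0.0, -0.0]
ft_force: [-2.0, 0.2, -5.6]
grip_width: 0.269
clock: 10.18
position: [0.4789, 0.1629, 0.1392]
ee_rot: [-0.105, 0.994, -0.0, -0.0]
ft_force: [-5.3, -1.3, -0.2]
grip_width: 0.265
t 10.18 pos [0.4789 0.1629 0.1392] jaw 102.04 tilt [-0.0009 -0.0002 -1.    ] F [-5.2692 -1.2956 -0.1979] M [-0.3653  1.3679  0.0354] w 0.2649 q7 1.4303641920412828
```

View pics/mb.png

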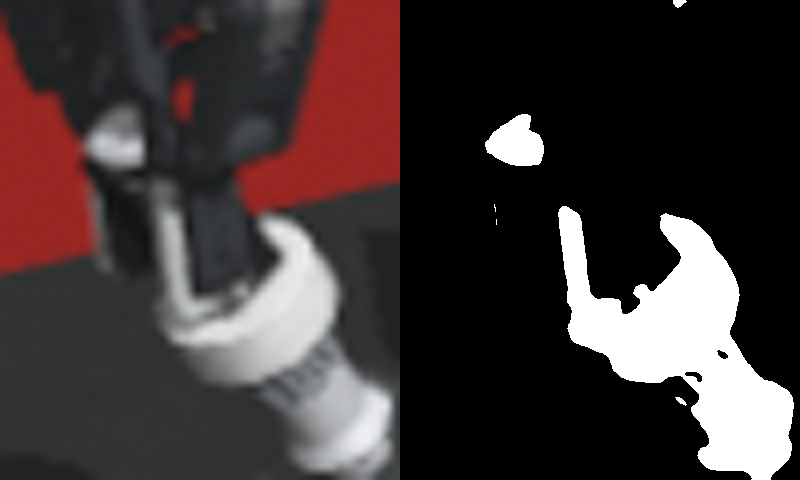

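```bash
python3 -m handwheel '[{"jaw":10,"delta_pos":[-0.0007,0,0.0019],"turn":0},{"jaw":10,"delta_pos":[-0.0007,0,0.0019],"turn":0}]'
python3 -m handwheel '[{"jaw":10,"delta_pos":[-0.0007,0,0.0019],"turn":0},{"jaw":10,"delta_pos":[-0.0007,0,0.0019],"turn":0}]'
python3 -m handwheel '[{"jaw":10,"delta_pos":[-0.001,0,0.0017],"turn":0},{"jaw":10,"delta_pos":[-0.001,0,0.0017],"turn":0}]'; python3 -c "
from h import *
st()"
```

```text
clock: 10.4
position: [0.4798, 0.1631, 0.1375]
ee_rot: [-0.105, 0.994, 0.0, -0.0]
ft_force: [-5.8, -1.8, 1.2]
grip_width: 0.262
clock: 10.57
position: [0.4806, 0.1633, 0.1358]
ee_rot: [-0.105, 0.994, 0.0, -0.0]
ft_force: [-5.7, -1.3, 2.0]
grip_width: 0.269
clock: 10.73
position: [0.4815, 0.1635, 0.1341]
ee_rot: [-0.105, 0.994, 0.0, -0.0]
ft_force: [-7.1, -2.1, 3.1]
grip_width: 0.269
t 10.73 pos [0.4815 0.1635 0.1341] jaw 102.03 tilt [-0.0004  0.0002 -1.    ] F [-7.136  -2.0581  3.133 ] M [-0.4916  1.4778  0.0382] w 0.2692 q7 1.4366342233690486
```

```bash
python3 -m handwheel '[{"jaw":10,"delta_pos":[-0.0005,0,0.001],"turn":0},{"jaw":10,"delta_pos":[-0.0005,0,0.001],"turn":0}]'
python3 -m handwheel '[{"jaw":10,"delta_pos":[-0.0005,0,0.001],"turn":0},{"jaw":10,"delta_pos":[-0.0005,0,0.001],"turn":0}]'
python3 -m handwheel '[{"jaw":10,"delta_pos":[-0.0005,0,0.001],"turn":0},{"jaw":10,"delta_pos":[-0.0005,0,0.001],"turn":0}]'; python3 -c "
from h import *
st()
for n in ('side','top'):
    cv2.imwrite('pics/%sc.png'%n,camera(n)[:,:,::-1])
gunaxis(cv2.imread('pics/sidec.png'),210,170,50,60,'pics/mc.png')"
```

```text
clock: 10.9
position: [0.482, 0.1636, 0.1332]
ee_rot: [-0.105, 0.994, 0.0, -0.0]
ft_force: [-7.1, -2.3, 3.0]
grip_width: 0.266
clock: 11.07
position: [0.4824, 0.1637, 0.1323]
ee_rot: [-0.105, 0.994, 0.0, -0.0]
ft_force: [-7.1, -2.6, 3.6]
grip_width: 0.266
clock: 11.23
position: [0.4828, 0.1638, 0.1315]
ee_rot: [-0.105, 0.994, 0.0, -0.0]
ft_force: [-8.2, -2.2, 5.4]
grip_width: 0.269
t 11.23 pos [0.4828 0.1638 0.1315] jaw 102.03 tilt [-0.0006  0.0003 -1.    ] F [-8.2146 -2.1766  5.4028] M [-0.5504  1.8937 -0.0464] w 0.2692 q7 1.4402766914482534
```

View pics/mc.png

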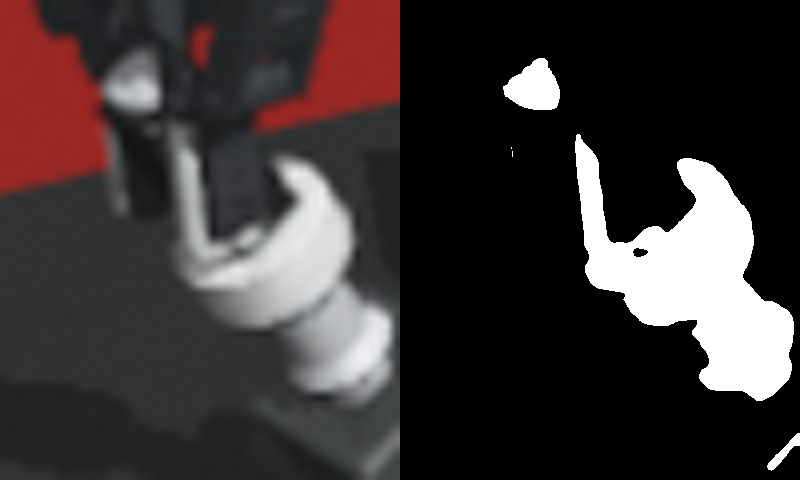

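```bash
python3 -m handwheel '[{"jaw":10,"delta_pos":[-0.0005,0,0.001],"turn":0},{"jaw":10,"delta_pos":[-0.0005,0,0.001],"turn":0}]'
python3 -m handwheel '[{"jaw":10,"delta_pos":[-0.0005,0,0.001],"turn":0},{"jaw":10,"delta_pos":[-0.0005,0,0.001],"turn":0}]'; python3 -c "
from h import *
st()"
```

```text
clock: 11.5
position: [0.483, 0.1639, 0.1312]
ee_rot: [-0.105, 0.994, 0.0, -0.001]
ft_force: [-14.4, -4.4, 16.8]
grip_width: 0.265
clock: 11.67
position: [0.4833, 0.1639, 0.131]
ee_rot: [-0.105, 0.995, 0.001, -0.001]
ft_force: [-19.9, -6.6, 28.6]
grip_width: 0.271
t 11.67 pos [0.4833 0.1639 0.131 ] jaw 102.02 tilt [-0.0022  0.0009 -1.    ] F [-19.887   -6.5811  28.5687] M [-1.481   4.472  -0.0525] w 0.2709 q7 1.4427023977357556
```

```bash
python3 -m handwheel '[{"jaw":10,"delta_pos":[0.0003,0,-0.0006],"turn":0},{"jaw":10,"delta_pos":[0.0003,0,-0.0006],"turn":0},{"jaw":10,"delta_pos":[0.0003,0,-0.0006],"turn":0},{"jaw":10,"delta_pos":[0.0003,0,-0.0006],"turn":0}]' 120
python3 -m handwheel '[{"jaw":10,"delta_pos":[0,0,0],"turn":0},{"jaw":10,"delta_pos":[0,0,0],"turn":0},{"jaw":10,"delta_pos":[0,0,0],"turn":0},{"jaw":10,"delta_pos":[0,0,0],"turn":0},{"jaw":10,"delta_pos":[0,0,0],"turn":0},{"jaw":10,"delta_pos":[0,0,0],"turn":0},{"jaw":10,"delta_pos":[0,0,0],"turn":0},{"jaw":10,"delta_pos":[0,0,0],"turn":0},{"jaw":10,"delta_pos":[0,0,0],"turn":0},{"jaw":10,"delta_pos":[0,0,0],"turn":0}]'; python3 -c "
from h import *
st()
for n in ('side','top'):
    cv2.imwrite('pics/%sd.png'%n,camera(n)[:,:,::-1])
gunaxis(cv2.imread('pics/sided.png'),210,170,50,60,'pics/md.png')"
```

```text
clock: 12.0
position: [0.4831, 0.1639, 0.1312]
ee_rot: [-0.105, 0.994, 0.0, -0.001]
ft_force: [-15.7, -5.5, 20.9]
grip_width: 0.262
clock: 12.83
position: [0.4831, 0.1639, 0.1312]
ee_rot: [-0.105, 0.994, 0.0, -0.001]
ft_force: [-17.0, -5.0, 21.3]
grip_width: 0.267
t 12.83 pos [0.4831 0.1639 0.1312] jaw 102.02 tilt [-0.0016  0.0008 -1.    ] F [-17.0252  -5.0191  21.3104] M [-1.2877  3.5726 -0.0156] w 0.2672 q7 1.4419540721755657
```

View pics/md.png

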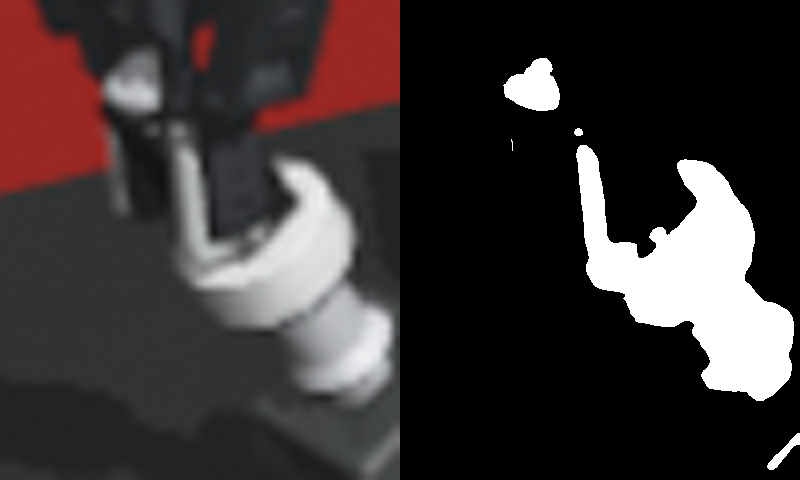

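View pics/sided.png

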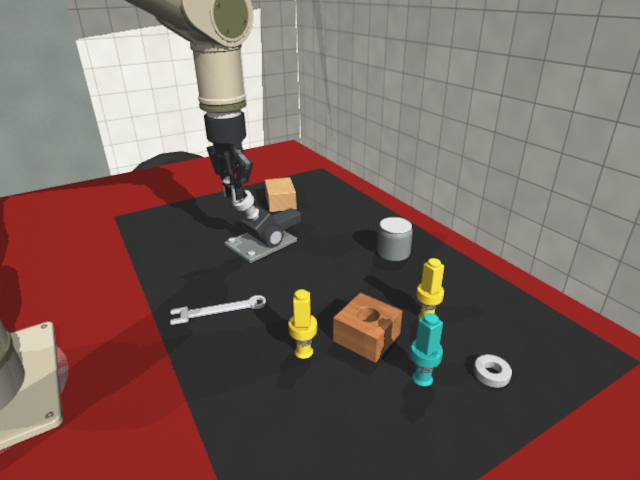

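```bash
python3 -c "
from h import *
st();print(hand_in())"
```

```text
t 12.93 pos [0.4831 0.1639 0.1312] jaw 102.02 tilt [-0.0016  0.0008 -1.    ] F [-16.2926  -5.6052  21.1985] M [-1.2203  3.6311 -0.0566] w 0.266 q7 1.4419525358357796
the job is handed in; nothing more can be done
None
```

The gun is snapped onto the nipple, pushed to its hard stop and held there at 120 N grip. I handed the job in at 12.9 s.

**What I did:** I gripped the gun in its holder. Since the moves cannot tilt the tool, I leaned the gun about 30° in the lightly closed fingers against the rim of the holder's hole. I then tightened the grip to 120 N, lined the gun up with the nipple and pushed along its axis.

**Last checks:**
- **Snap:** the push rose to about 7 N, then dropped to a brief pull at about 9.8 s, as expected when the jaws pass the head.
- **Hard stop:** the push climbed to about 10–12 N and then rose steeply to about 39 N. I backed off to about 30 N along the nipple, and it stayed steady for the second before hand-in.
- **Pictures:** the spring is no longer visible between collar and nose, and the gun and nipple axes line up to about 1–2° and 1 mm. The tin, spanner, bearing and carton look unmoved.

**What disagreed:**
- **Side camera:** it read about 4 mm low, so I corrected for that using the top view.
- **Grip position:** the gun sits about 7 mm lower in the fingers than planned.
- **Sideways force:** about 3 N across the axis remains.
- **Nose travel:** the 10 mm was judged from force and pictures, because nothing reads it directly.

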